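# Feel for the ear thermometer in the box under the shelf and put it on charge

## Robot

A 6-joint arm with a two-finger parallel gripper is mounted at the origin on the work surface. World frame = base frame: x ahead of the robot, y to its left, z up, the work surface at z = 0. Lengths are in m, angles in rad, forces in N, time in s.
With the tool pointing down it reaches from about 0.35 to 0.85 m from the base axis. Payload 8.1 kg.
Tool frame: the origin (TCP) lies midway between the tips of the shut fingers; the grasp point (between the pads) lies 19 mm behind it; z points along the fingers, y is the line along which they close (so a half turn about z gives the same grasp; the last joint's range is limited). The gripper opens to 93 mm and grips with 3 to 60 N. Pads are 15 mm wide; open, the fingers measure 128 mm over their backs; the gripper's body (75 mm by 188 mm) begins 65 mm behind the grasp point.
Start: joints at [-1.322, 0.13, 1.488, -0, 1.523, -0.085], TCP at [0.197, -0.567, 0.219] pointing down, gripper open.
Joint ranges: [-2.96, 2.96], [-0.89, 2.26], [0.02, 2.5], [-1.34, 4.48], [0, 2.73], [-2.66, 2.66]. Speed limits (rad/s): [2.39, 2.39, 2.79, 3.14, 3.14, 3.14].

## Interface

Orientations are given as a unit quaternion [x, y, z, w].
In Python, from bench import manip, read_camera, order, search_frame gives the robot as it stands. The module is installed in compiled form; this text tells all that it offers.
- The arm moves only by the tool jog_arm, never from a script. Its argument "steps" is a list of rows, each a list of 7 numbers: the gripper's target within -1 to 1 (fully open at 1, half-way at 0, shut at -1), then the shift along the tool's x, y, z in cm, then the turn, a rotation vector about the tool's x, y, z in rad. In form: [[jaw, x, y, z, wx, wy, wz], ...]. A call has 1 to 10 rows; each row is the pose to reach, as a shift and turn from the pose commanded when the call began, along the tool's axes at that moment; what a row does not reach only later rows make up. A row lasts 1/12 s, in which the tool goes at most 41.7 mm and 7.16 degrees, less where a joint would pass 70% of its speed; a pose out of reach is approached as far as the arm can. A call with a gripper value outside its range is refused whole. The fingers move at their own pace and stop on an object; "force" is the grip in N (left out, the last holds). Time passes only in rows, so rows that repeat a pose let the fingers close. It gives the time, the measured TCP pose, the force, the opening and the grip force at its end, in the units of the state.
- manip.read_state(): the state, without advancing time (a new reading comes with each control period).
- read_camera(name): name is "side" or "top"; returns a dict with "frame" (480x640x3 uint8, red, green, blue), "depth" (480x640 float32, m along the optical axis (not along the pixel's ray), 0 where there is no reading), "mtx" (3x3 intrinsics, pixels), "k1" (the pictures are not rectified: a ray, as slopes to the right and down, at radius r is drawn at 1 + k1 r^2 times it, then the intrinsics apply), "R" (3x3) and "t" (3): a world point X has camera coordinates R X + t. Camera axes: x right, y down, z forward; pixel columns grow to the right and rows downward; lengths in m; the calibration is good to about 2 mm. A picture is of the moment at which its call begins.
- order.hand_in(): hands the job in; it is judged then, once.
Trained networks look in a picture, given as the dict that the camera call returned (one of the last four; its "shot" number tells which), for a name from the list of things; names that differ only in an ending like _2 or _b are one class to them, and where a whole thing is asked for, a point or a joint stands for the part that bears it (a point fixed in the world has none). Each returns a list of dicts, best first, with "p" (0 to 1); they miss things now and then, are a little off and sometimes report something else, mostly with a low value. They report only what shows in the picture. A call takes as long as a camera call.
- search_frame(target, picture): "bbox" ([centre column, centre row, width, height] in pixels, round what is visible of it).
The state is a dict: "time_s": time; "joint_pos": joint angles; "qvel": joint speeds; "effort": joint torques, N m; "ee_pos": TCP position; "orientation": TCP orientation; "ft_force": force on the tool from outside, world axes, zero at the start; "wrist_torque": the same for the moment, N m; "grip_width": finger opening in m; "gripper_force": force on a finger pad.
Only numpy, scipy, OpenCV 4.12 (cv2) and the standard library are available. Lean on these libraries where they do the work, as an engineer would, in place of code of your own. Each camera call takes 0.05 s, during which the arm holds its last target. There are 200 camera calls.

## Task

An ear thermometer like the one standing in the charging base lies somewhere on the floor of the grey box under the desk shelf, out of sight: feel for it, take it out, and stand it upright, rounded foot down and fully home, in the free well of the charging base. Lower it in rather than dropping it, do not bang the shelf, and leave everything else where it is.

Things in the scene. Friction and masses are not known exactly. Their poses are not given: they have to be found in the camera images.
- box: Opaque grey plastic box without a lid, under the shelf; it does not move. Outside 254 mm deep (x), 370 mm wide (y), 54 mm high; walls and floor 4 mm thick. Origin: centre of its underside; x points to its back wall, away from the robot, y to the left, z up. Besides depressor_jar it holds one loose ear thermometer, whose place is not reported: find it by touch.
- box_floor (a point): Centre of the box's inner floor, axes as the box's. The hidden thermometer, like second_thermometer, 250 to 325 g, lies flat here, probe to the left (+y), handle along x within 0.25 rad, rounded foot to the back; the middle of its 150 mm length is at x +0.029 to +0.045, y -0.075 to +0.045 from this point. It slides when pushed (from about 1.2 N) and does not roll.
- hutch: White desk shelf: a board on two side panels and a back, open towards the robot; fixed. 330 mm deep (x), 500 wide (y), 398 high, board and sides 18 mm thick: 380 mm is clear under the board. Origin: centre of its underside, x to its back, z up; front edge at x -0.165. The box is underneath: reach in from the front with the tool tilted. Stock on the board rises to 515 mm above the desk.
- charger: White charging base, a block 100 (x) by 240 (y) by 54 mm high, fixed. Two round wells, 36 mm wide and 46 mm deep with a 4 mm chamfer at the mouth, go straight down into it, 120 mm apart along y. Origin: centre of its underside; z up. The well at y +0.060 holds second_thermometer, the one at y -0.060 is free.
- free_well (a point): Centre of the mouth of the free well, level with the top of the charging base, 54 mm above the desk; z up. The well's floor is 46 mm below it.
- contact (a joint): Small sprung brass charging contact on the floor of the free well. 0 = up, standing 6 mm above the floor of the well; 0.006 m = pressed flush. It takes under 0.5 N: the thermometer's own weight presses it right down when it is fully home.
- second_thermometer: White ear thermometer standing in the other well, 150 mm long: round handle 32 mm thick with a hemispherical foot (the lower 110 mm), then a head 40 long, 48 wide, 32 thick, too wide for the wells, with a tapered probe 26 mm long on one narrow side. Origin: lowest point of the foot; z along the handle to the head. Lying flat, its axis is 16 mm above the floor. Leave it alone.
- depressor_jar: Steel jar of wooden tongue depressors standing loose in the box near its left wall: 64 mm across, 85 mm high (130 mm with the sticks), about 350 g. Origin: centre of its underside, z up. To be left alone.
- pressure_monitor: White blood pressure monitor, 130 by 110 by 75 mm, loose on the desk. Origin: centre of its underside. To be left alone.
- phone: Black phone lying flat, 150 by 73 by 9 mm. Origin: centre of its underside. To be left alone.
- forehead_thermometer: White pistol-shaped forehead thermometer lying flat, about 160 mm long and 34 mm high. Origin: underside of its barrel. To be left alone.
- carton: Carton with a blue band, 90 (x) by 180 (y) by 58 mm high. Origin: centre of its underside. To be left alone.
- spray_bottle: Small clear spray bottle, 44 mm across and 165 mm high. Origin: centre of its underside. To be left alone.
- otoscope: Dark otoscope lying on the desk, 160 mm long and 25 mm thick. Origin: underside of its handle. To be left alone.

How it is judged:
At the end, for the whole second after the job is handed in: The found thermometer stands at rest in the free well with its weight on the charging contact (pressed at least 4.5 of its 6 mm; only the foot fits the well); the other one still stands upright in its own well, and nothing else has moved 30 mm (value of joint contact above 0.0045 m and angle between second_thermometer's own z axis and vertical below 0.3 rad and distance of each of second_thermometer, depressor_jar, pressure_monitor, phone, forehead_thermometer, carton, spray_bottle, otoscope from where it was at the start of the episode below 0.03 m); the robot touches nothing.
It fails at once if the thermometer is dropped into the well from more than about 2 cm (the contact is hit faster than 0.6 m/s) (velocity of joint contact above 0.6 m/s).
It fails at once if the shelf is banged: the robot strikes it with more than 20 N (contact force between any of the arm, the fingers and hutch above 20 N).
It fails at once if another thing is disturbed: moved more than 30 mm (distance of any of second_thermometer, depressor_jar, pressure_monitor, phone, forehead_thermometer, carton, spray_bottle, otoscope from where it was at the start of the episode above 0.03 m).
It also fails if it takes over 72 s, if anything falls off the work surface, if the arm or the gripper's body presses on something with over 40 N, if the wrist force passes 120 N, or if a joint passes its speed limit or range.

## Working session

There is one attempt and no reset: what is moved stays moved. The work goes in short steps, Python scripts to look and compute and a tool call to move; the robot and the scene stay as the last step left them, time stands still between calls to the robot, and variables do not carry over. Pictures are saved under pics/ and viewed, at most 10 in all, crops included, and the job is handed in when it is done.

Besides the shell and the picture viewer there is one more tool, called after "Emit:" as name([rows], argument=value, ...), one row to a line, values as JSON. jog_arm: Moves the arm, as the interface text tells. Its arguments: {"type":"object","properties":{"steps":{"type":"array","items":{"type":"array","items":{"type":"number"}}},"force":{"type":"number"}},"required":["steps"]}

```bash
mkdir -p pics; cat > h.py <<'E'
import numpy as np, cv2
from bench import manip, read_camera, order, search_frame
from scipy.spatial.transform import Rotation as Ro
def world(p):
    h,w=p['depth'].shape
    v,u=np.mgrid[0:h,0:w]
    K=p['mtx'];xd=(u-K[0,2])/K[0,0];yd=(v-K[1,2])/K[1,1]
    x,y=xd.copy(),yd.copy()
    for _ in range(8):
        s=1+p['k1']*(x*x+y*y);x=xd/s;y=yd/s
    d=p['depth'];C=np.stack([x*d,y*d,d],-1)
    W=(C-p['t'])@p['R'];W[d==0]=np.nan
    return W
def save(p,n): cv2.imwrite(f'pics/{n}.png',p['frame'][:,:,::-1])
E
python3 - <<'E'
from h import *
s=manip.read_state();print({k:np.round(v,3) for k,v in s.items()})
for c in ('side','top'):
    p=read_camera(c);save(p,c);np.savez(f'{c}.npz',**p)
    print(c,'cam pos',-p['R'].T@p['t'],'fwd',p['R'][2])
    for n in ('box','hutch','charger','second_thermometer','depressor_jar'):
        r=search_frame(n,p);print(n,[(np.round(q['bbox']),round(q['p'],2)) for q in r[:2]])
E
```

```text
{'time_s': np.float64(0.0), 'joint_pos': array([-1.322,  0.131,  1.489, -0.   ,  1.523, -0.085]), 'qvel': array([ 0.001, -0.001,  0.002, -0.   ,  0.   ,  0.002]), 'effort': array([ 0.0000e+00, -5.5984e+01, -4.9175e+01,  7.7000e-02,  3.6000e-02,
       -0.0000e+00]), 'ee_pos': array([ 0.196, -0.566,  0.218]), 'orientation': array([ 0.986,  0.166, -0.   , -0.001]), 'ft_force': array([ 0.594, -0.172,  0.099]), 'wrist_torque': array([-0.011, -0.063,  0.004]), 'gripper_force': np.float64(0.0), 'grip_width': np.float64(0.093)}
side cam pos [ 0.17321669 -0.4867215   0.92537404] fwd [ 0.36211261  0.48843609 -0.79391728]
box [(array([299., 242., 111., 139.]), 0.9), (array([461., 273.,  29.,  54.]), 0.69)]
hutch [(array([348., 173., 314., 345.]), 0.83)]
charger [(array([416., 415., 112., 129.]), 0.81)]
second_thermometer [(array([400., 361.,  38.,  49.]), 0.84), (array([300., 240., 108., 142.]), 0.18)]
depressor_jar [(array([312., 186.,  26.,  22.]), 0.53)]
top cam pos [0.4482392  0.04278087 1.20454054] fwd [ 0.08442966 -0.02359035 -0.99615015]
box []
hutch [(array([279., 172., 315., 213.]), 0.92)]
charger []
second_thermometer [(array([450., 253.,  36.,  16.]), 0.56)]
depressor_jar []
```

View pics/side.png

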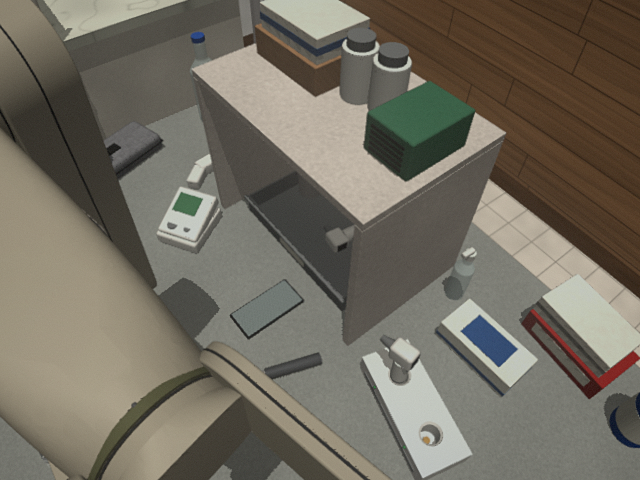

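View pics/top.png

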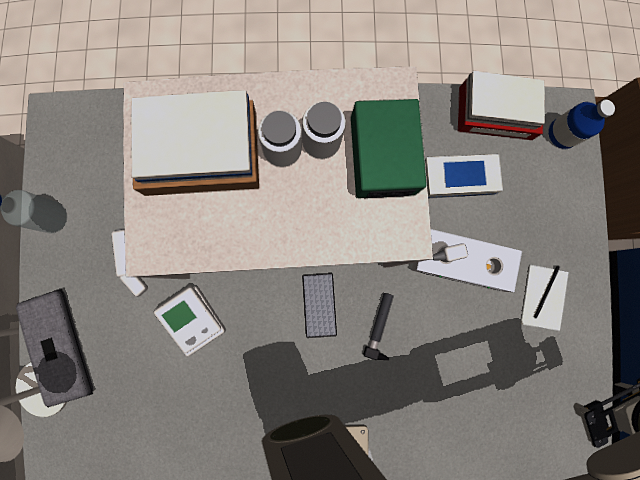

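Side: box front edge runs (247,195) to (343,305), free well (430,435), other thermometer (400,360). Top: shelf board corners ≈(127,275), (431,262); free well (495,266).

```bash
python3 - <<'E'
from h import *
P={c:dict(np.load(c+'.npz')) for c in('side','top')}
W={c:world(P[c]) for c in P}
# board plane top z~.398
t=W['top'];m=(abs(t[...,2]-.398)<.006)
pts=t[m][:,:2].astype(np.float32);pts=pts[(pts[:,0]>.35)]
lab=cv2.connectedComponentsWithStats(m.astype(np.uint8))
i=1+np.argmax(lab[2][1:,4]);mm=lab[1]==i;ys,xs=np.where(mm)
# front edge fit: per column lowest row
e=np.array([t[ys[xs==c].max(),c] for c in range(140,425,5)]);k=np.polyfit(e[:,1],e[:,0],1);print('hutch front x=',k, 'yaw',np.arctan(-k[0]),'zmed',np.median(t[mm][:,2]))
L=[t[r,xs[ys==r].min()] for r in range(200,270,8)];R=[t[r,xs[ys==r].max()] for r in range(200,258,8)]
print('left',np.round(L,3)[[0,-1]],'right',np.round(R,3)[[0,-1]])
for c in W:
  w=W[c];m=(abs(w[...,2]-.054)<.006)&(w[...,1]<-.15)&(w[...,0]>.3)
  n,l,st,_=cv2.connectedComponentsWithStats(m.astype(np.uint8));i=1+np.argmax(st[1:,4])
  q=w[l==i];print(c,'charger',cv2.minAreaRect(q[:,:2].astype(np.float32)),np.median(q[:,2]),st[i])
s=W['side']
for n,(u,v) in dict(front1=(247,195),f2=(300,260),f3=(343,305),thing=(338,238),jar=(312,186),jar2=(318,186),well=(430,435),floor=(300,240),floor2=(290,220),back=(285,190),th=(405,352),sw=(320,250)).items(): print(n,np.round(s[v,u],3))
# box rim points z ~.054 inside hutch
m=(abs(s[...,2]-.054)<.004)&(s[...,0]>.5)&(s[...,1]>-.2)&(s[...,1]<.35)
q=s[m];print(len(q),q.min(0),q.max(0));ys,xs=np.where(m)
for yy in np.arange(-.15,.35,.04):
  g=q[abs(q[:,1]-yy)<.01]
  if len(g):print(round(yy,2),np.round(np.percentile(g[:,0],[0,25,50,75,100]),3))
im=cv2.resize(P['side']['frame'][150:330,220:460],None,fx=3.3,fy=3.3,interpolation=cv2.INTER_CUBIC)
im=np.clip(im*1.8,0,255);cv2.imwrite('pics/crop.png',im[:,:,::-1])
E
```

```text
hutch front x= [-0.04196812  0.47809075] yaw 0.04194350762829754 zmed 0.3981566574375981
left [[0.589 0.333 0.397]
 [0.484 0.329 0.397]] right [[ 0.581 -0.166  0.397]
 [ 0.488 -0.17   0.397]]
side charger ((0.4957636296749115, -0.3549744486808777), (0.24089612066745758, 0.10291297733783722), 76.05496215820312) 0.053360128372481885 [ 362  348  110  130 5862]
top charger ((0.4943110942840576, -0.3526698350906372), (0.24470046162605286, 0.10200554132461548), 75.72343444824219) 0.05371215040339607 [ 416  229  106   63 3318]
front1 [0.517 0.269 0.052]
f2 [0.522 0.048 0.025]
f3 [ 0.529 -0.102  0.023]
thing [0.626 0.042 0.035]
jar [0.669 0.206 0.045]
jar2 [ 0.482 -0.071  0.39 ]
well [ 0.495 -0.411  0.006]
floor [0.564 0.11  0.002]
floor2 [0.58  0.177 0.002]
back [0.625 0.266 0.006]
th [ 0.506 -0.295  0.156]
sw [0.584 0.055 0.007]
1369 [ 0.50102343 -0.19888887  0.05000044] [1.88012131 0.34980378 0.05799917]
-0.11 [0.521 0.524 0.526 0.53  0.538]
-0.07 [0.519 0.522 0.525 0.528 0.531]
-0.03 [0.518 0.521 0.524 0.527 0.53 ]
0.01 [0.517 0.521 0.524 0.528 1.877]
0.05 [0.515 0.52  0.524 1.863 1.876]
0.09 [0.514 0.52  0.523 1.859 1.88 ]
0.13 [0.513 0.517 0.522 0.86  1.872]
0.17 [0.513 0.517 0.521 0.524 1.871]
0.21 [0.513 0.516 0.522 0.662 1.874]
0.25 [0.511 0.515 0.519 1.864 1.876]
0.29 [1.863 1.867 1.868 1.871 1.873]
0.33 [1.859 1.867 1.87  1.87  1.872][ WARN:0@0.204] global loadsave.cpp:1063 imwrite_ Unsupported depth image for selected encoder is fallbacked to CV_8U.
```

View pics/crop.png

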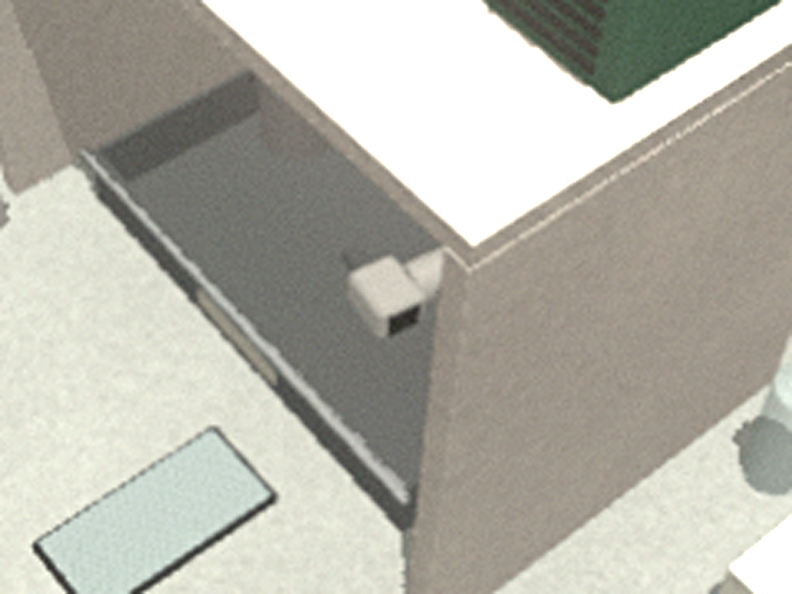

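The crop shows the hidden thermometer's head peeking out below the board: side pixel ≈(338,238), with part of its handle beside it. So there is no need to feel blindly, and I can measure it.

```bash
python3 - <<'E'
from h import *
p=dict(np.load('side.npz'));s=world(p);f=p['frame'].astype(int)
x0,x1,y0,y1=322,354,224,254
for v in range(y0,y1,2):
  print(v,' '.join(f'{f[v,u].mean():3.0f}/{s[v,u,2]*1000:3.0f}' for u in range(x0,x1,2)))
br=(f.mean(-1)>80)&(s[...,2]>.006)&(s[...,2]<.06)
b=np.zeros_like(br);b[y0:y1,x0:x1]=br[y0:y1,x0:x1]
q=s[b];top=q[q[:,2]>.030]
print(len(q),q.min(0),q.max(0));print('top',len(top),top.min(0),top.max(0),cv2.minAreaRect(top[:,:2].astype(np.float32)))
for r in np.round(top[np.argsort(top[:,0])][::4],3):print(r)
# front wall rim
m=(abs(s[...,2]-.054)<.003)&(s[...,0]>.5)&(s[...,0]<.54)&(s[...,1]>-.15)&(s[...,1]<.3)
g=s[m];print('rim',np.polyfit(g[:,1],g[:,0],1),g[:,1].min(),g[:,1].max())
E
```

```text
224  64/  4  66/  3  65/  5  61/  4  64/  3  66/  4  64/  5  68/  6  65/  1  62/  4  64/  6  65/  4  65/  7  66/  3  65/  2  64/  5
226  67/  2  59/ 23  60/ 25  61/ 27  58/  2  65/  0  63/  2  62/  1  63/  2  63/  4  66/ -1  67/  2  62/  5  67/  3  87/ 31 105/ 31
228  61/  5  50/ 16  58/ 23  63/ 23  59/ 30  59/ 24  72/  2 100/ 38 104/ 36  71/ 37  60/  3  68/  4  92/ 31 105/ 37 112/ 38 115/ 34
230  63/  5  61/  1  53/ 23  58/ 31  82/ 31 102/ 34 114/ 36 115/ 33 116/ 39 110/ 36  86/ 29 109/ 34 110/ 36 115/ 37 116/ 34 119/ 34
232  65/  3  64/  1  75/ 18 107/ 36 117/ 35 114/ 38 114/ 33 116/ 39 116/ 37 115/ 37  97/ 37 101/ 32 114/ 35 120/ 35 116/ 34 115/ 35
234  62/  3  65/  7  91/ 32 111/ 35 115/ 34 114/ 33 113/ 35 111/ 33 115/ 35 115/ 32 114/ 35  95/ 32 107/ 34 115/ 34 111/ 30 110/ 31
236  63/  6  61/  5  80/ 28 101/ 40 113/ 34 111/ 33 111/ 38 115/ 33 113/ 36 115/ 37 114/ 35 112/ 33 103/ 34 108/ 29 103/ 30  95/ 29
238  63/  7  65/  5  78/ 18  84/ 28 105/ 34 113/ 36 116/ 38 112/ 36 112/ 35 113/ 35 115/ 35 113/ 36 112/ 39 102/ 26  94/ 26  69/ 19
240  67/  4  64/  3  76/ 14  73/ 22  88/ 31 
[... 2228 characters left out ...]
024 0.032]
[0.639 0.028 0.039]
[0.639 0.056 0.037]
[0.641 0.042 0.038]
[0.641 0.05  0.034]
[0.642 0.067 0.035]
[0.643 0.052 0.038]
[0.643 0.064 0.033]
[0.644 0.057 0.036]
[0.645 0.066 0.037]
[0.646 0.044 0.032]
[0.647 0.05  0.033]
[0.649 0.045 0.033]
[0.65  0.053 0.035]
[0.651 0.043 0.034]
[0.652 0.053 0.034]
[0.653 0.047 0.036]
[0.655 0.049 0.036]
[0.656 0.046 0.031]
[0.657 0.044 0.036]
[0.658 0.045 0.037]
[0.66  0.043 0.034]
[0.661 0.056 0.031]
[0.662 0.038 0.034]
[0.663 0.036 0.035]
[0.666 0.047 0.038]
[0.667 0.037 0.036]
[0.668 0.042 0.034]
[0.67  0.055 0.03 ]
[0.672 0.043 0.037]
[0.676 0.048 0.032]
[0.68  0.053 0.033]
rim [-0.02339445  0.52333542] -0.10812972979744838 0.2738874130876164
```

```bash
cat >> h.py <<'E'
def frame(h,tilt,flip):
    """heading h (rad), tilt from down, flip=+1: tool x towards heading/up, -1 opposite"""
    hv=np.array([np.cos(h),np.sin(h),0]);k=np.array([0,0,1.])
    z=np.sin(tilt)*hv-np.cos(tilt)*k;x=flip*(np.cos(tilt)*hv+np.sin(tilt)*k)
    return np.stack([x,np.cross(z,x),z],1)
def to(pos,R,s=None):
    s=s or manip.read_state();R0=Ro.from_quat(s['orientation'])
    d=R0.inv().apply(np.array(pos)-s['ee_pos'])*100;r=(R0.inv()*Ro.from_matrix(R)).as_rotvec()
    print('to',np.round(d,2),np.round(r,3),'deg',np.degrees(np.linalg.norm(r)).round(1))
def show():
    s=manip.read_state();print(*[f"{k}:{np.round(s[k],4)}" for k in('time_s','joint_pos','ee_pos','ft_force','grip_width')])
    print(np.round(Ro.from_quat(s['orientation']).as_matrix(),3))
E
python3 - <<'E'
from h import *
to([.33,-.15,.28],frame(1.2,0,1))
E
```

```text
to [ 26.26 -35.02  -6.14] [ 0.     0.    -0.866] deg 49.6
```

Emit:
jog_arm([
  [1,3,-4,-0.7,0,0,-0.1],
  [1,5.5,-7.5,-1.3,0,0,-0.2],
  [1,8,-11,-2,0,0,-0.3],
  [1,11,-14.5,-2.6,0,0,-0.39],
  [1,13.5,-18,-3.2,0,0,-0.48],
  [1,16.2,-21.5,-3.8,0,0,-0.57],
  [1,18.8,-25,-4.4,0,0,-0.66],
  [1,21.4,-28.5,-5,0,0,-0.75],
  [1,24,-32,-5.6,0,0,-0.82],
  [1,26.3,-35,-6.1,0,0,-0.87],
])

```text
time_s: 1.43
ee_pos: [0.3226, -0.1723, 0.2768]
orientation: [0.823, 0.568, 0.0, 0.001]
ft_force: [1.4, 0.1, -0.7]
grip_width: 0.0931
gripper_force: 0.0
```

```bash
python3 - <<'E'
from h import *
show()
to([.38,.046,.28],frame(0,.785,-1))
to([.36,-.02,.28],frame(0,.785,-1))
E
```

```text
time_s:1.4333 joint_pos:[-6.309e-01 -5.557e-01  1.975e+00  1.000e-04  1.721e+00 -2.671e-01] ee_pos:[ 0.3226 -0.1723  0.2768] ft_force:[ 1.3843  0.0925 -0.7318] grip_width:0.0931
[[ 0.356  0.935  0.001]
 [ 0.935 -0.356 -0.001]
 [-0.     0.001 -1.   ]]
to [22.44 -2.41 -0.33] [-0.753 -0.518 -1.821] deg 116.7
to [15.56 -1.93 -0.32] [-0.753 -0.518 -1.821] deg 116.7
```

```bash
python3 - <<'E'
from h import *
to([.43,.046,.22],frame(0,.785,-1))
E
```

```text
to [24.22  2.26  5.68] [-0.753 -0.518 -1.821] deg 116.7
```

Emit:
jog_arm([
  [1,2,0,0.2,-0.045,-0.031,-0.11],
  [1,4,0,0.5,-0.09,-0.062,-0.22],
  [1,6,0,0.8,-0.135,-0.093,-0.33],
  [1,8,0.2,1.2,-0.18,-0.124,-0.44],
  [1,10,0.4,1.6,-0.225,-0.155,-0.55],
  [1,12,0.6,2,-0.27,-0.186,-0.66],
  [1,14,0.8,2.5,-0.315,-0.217,-0.77],
  [1,15.5,1,3,-0.36,-0.248,-0.88],
  [1,17,1.2,3.5,-0.405,-0.279,-0.98],
  [1,18,1.4,4,-0.45,-0.31,-1.09],
])

```text
time_s: 2.27
ee_pos: [0.4263, -0.0021, 0.237]
orientation: [0.389, 0.887, -0.009, 0.247]
ft_force: [-0.3, -1.5, -0.9]
grip_width: 0.093
gripper_force: 0.0
```

```bash
python3 - <<'E'
from h import *
show()
to([.43,.046,.22],frame(0,.785,-1))
E
```

```text
time_s:2.2667 joint_pos:[ 0.0939 -0.8927  2.3193 -0.2605  1.2861 -0.6324] ee_pos:[ 0.4263 -0.0021  0.237 ] ft_force:[-0.3223 -1.4628 -0.9136] grip_width:0.093
[[-0.575  0.694  0.433]
 [ 0.686  0.698 -0.208]
 [-0.446  0.177 -0.877]]
to [3.85 3.31 0.65] [-0.322 -0.228 -0.733] deg 47.7
```

```bash
python3 - <<'E'
from h import *
to([.52,.046,.16],frame(0,.785,-1))
E
```

```text
to [1.34 8.5  9.81] [-0.322 -0.228 -0.733] deg 47.7
```

Emit:
jog_arm([
  [1,0.2,1.2,1.4,-0.045,-0.032,-0.1],
  [1,0.4,2.4,2.8,-0.09,-0.064,-0.205],
  [1,0.6,3.6,4.2,-0.135,-0.096,-0.31],
  [1,0.8,4.8,5.6,-0.18,-0.13,-0.41],
  [1,1,6,7,-0.225,-0.16,-0.51],
  [1,1.2,7.2,8.4,-0.27,-0.19,-0.615],
  [1,1.3,8.5,9.8,-0.322,-0.228,-0.733],
  [1,1.3,8.5,9.8,-0.322,-0.228,-0.733],
])

```text
time_s: 2.93
ee_pos: [0.5244, 0.0444, 0.1958]
orientation: [0.0, 0.929, -0.001, 0.37]
ft_force: [0.0, -1.0, -0.6]
grip_width: 0.093
gripper_force: 0.0
```

```bash
python3 - <<'E'
from h import *
show()
R=frame(-.03,.785,-1)
to([.60,.046,.10],R)
P=np.array([.677,.0465,.020])
to(P+.011*R[:,2]-.04*R[:,2],R)
p=read_camera('side');save(p,'s2')
E
```

```text
time_s:2.9333 joint_pos:[-0.0227 -0.8925  2.4965  0.0192  0.7789 -1.6015] ee_pos:[0.5244 0.0444 0.1958] ft_force:[ 0.0075 -0.9527 -0.6078] grip_width:0.093
[[-0.726  0.001  0.688]
 [-0.001  1.    -0.002]
 [-0.688 -0.002 -0.726]]
to [ 1.11  0.19 12.15] [ 0.019 -0.026  0.022] deg 2.2
to [ 1.1   0.31 20.36] [ 0.019 -0.026  0.022] deg 2.2
```

View pics/s2.png

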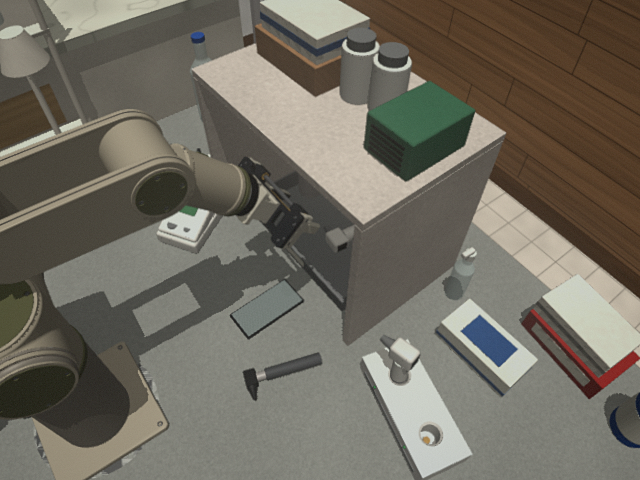

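Wrist is below the board's front edge, and the gripper is entering the opening at (295,220); clear of everything.

Emit:
jog_arm([
  [1,0,0,3,0,0,0],
  [1,0.3,0,6,0,0,0],
  [1,0.6,0,8.5,0.01,-0.01,0.01],
  [1,1,0.2,11,0.02,-0.02,0.02],
  [1,1,0.2,12,0.02,-0.02,0.02],
  [1,1,0.2,12,0.02,-0.02,0.02],
])

```text
time_s: 3.48
ee_pos: [0.5972, 0.0462, 0.0966]
orientation: [0.016, 0.927, -0.006, 0.375]
ft_force: [-0.1, -1.0, 0.6]
grip_width: 0.0926
gripper_force: 0.0
```

```bash
python3 - <<'E'
from h import *
show()
R=frame(-.03,.785,-1)
P=np.array([.677,.0465,.020])
to(P+.011*R[:,2]-.04*R[:,2],R)
to(P+.011*R[:,2],R)
E
```

```text
time_s:3.4833 joint_pos:[ 0.0124 -0.3845  2.3978 -0.0935  0.3603 -1.4487] ee_pos:[0.5972 0.0462 0.0966] ft_force:[-0.0776 -1.0383  0.5513] grip_width:0.0926
[[-0.718  0.035  0.696]
 [ 0.026  0.999 -0.024]
 [-0.696  0.    -0.718]]
to [-0.35  0.3   8.15] [-0.003 -0.015 -0.004] deg 0.9
to [-0.41  0.32 12.15] [-0.003 -0.015 -0.004] deg 0.9
```

```bash
cat > kin.py <<'E'
import numpy as np
from scipy.optimize import least_squares
from scipy.spatial.transform import Rotation as Ro
D=[([-1.322,.131,1.489,0,1.523,-.085],[.196,-.566,.218]),([-.6309,-.5557,1.975,0,1.721,-.2671],[.3226,-.1723,.2768]),
([.0939,-.8927,2.3193,-.2605,1.2861,-.6324],[.4263,-.0021,.237]),([-.0227,-.8925,2.4965,.0192,.7789,-1.6015],[.5244,.0444,.1958]),([.0124,-.3845,2.3978,-.0935,.3603,-1.4487],[.5972,.0462,.0966])]
def fk(q,p,full=False):
    r0,h0,L2,ex,L3,d,y0=p
    A=Ro.from_euler('z',q[0]);B=A*Ro.from_euler('y',q[1]);C=B*Ro.from_euler('y',q[2]);E=C*Ro.from_euler('z',q[3])*Ro.from_euler('y',q[4])
    sh=A.apply([r0,y0,h0]);el=sh+B.apply([0,0,L2]);w=el+C.apply([ex,0,L3]);t=w+E.apply([0,0,d])
    return (sh,el,w,t,E) if full else t
sol=least_squares(lambda p:np.concatenate([fk(q,p)-x for q,x in D]),[.0,.3,.4,0,.4,.25,0])
P=sol.x
E
python3 - <<'E'
from kin import *
print(P.round(4),np.abs(sol.fun).max())
print([a.round(3) for a in fk(D[-1][0],P,True)[:4]])
import itertools
for tilt in (.5,.6,.7,.785,.9):
    T=np.array([.677+.011*np.sin(tilt),.0465,.020-.011*np.cos(tilt)])
    w=T-P[5]*np.array([np.sin(tilt),0,-np.cos(tilt)])
    s=least_squares(lambda q:fk([q[0],q[1],q[2],0,np.pi-0-tilt-q[1]-q[2],0],P)-T,[.05,0,2.2])
    q=s.x;print(tilt,'w',w.round(3),q.round(3),'j5',round(np.pi-tilt-q[1]-q[2],3),abs(s.fun).max().round(4),'elbow',fk([*q,0,0,0],P,True)[1].round(3))
E
```

```text
[5.000e-04 3.170e-01 3.680e-01 6.040e-02 5.525e-01 3.766e-01 5.100e-02] 0.00044926203911813123
[array([-0.   ,  0.051,  0.317]), array([-0.138,  0.049,  0.658]), array([0.335, 0.055, 0.367]), array([0.597, 0.046, 0.097])]
0.5 w [0.502 0.046 0.341] [-0.007  0.165  1.953] j5 0.523 0.0 elbow [0.061 0.051 0.68 ]
0.6 w [0.471 0.046 0.322] [-0.007  0.127  2.04 ] j5 0.374 0.0 elbow [0.047 0.051 0.682]
0.7 w [0.442 0.046 0.3  ] [-0.007  0.104  2.119] j5 0.218 0.0 elbow [0.039 0.051 0.683]
0.785 w [0.419 0.046 0.279] [-0.007  0.1    2.177] j5 0.079 0.0 elbow [0.038 0.051 0.683]
0.9 w [0.391 0.046 0.247] [-0.007  0.12   2.241] j5 -0.12 0.0 elbow [0.045 0.051 0.682]
```

```bash
python3 - <<'E'
from h import *
R=frame(0,.74,-1);P=np.array([.677,.0465,.020])
to(P+.011*R[:,2]-.03*R[:,2],R)
to(P+.011*R[:,2],R)
E
```

```text
to [-0.45  0.27  9.15] [-0.024  0.03  -0.026] deg 2.7
to [-0.36  0.34 12.15] [-0.024  0.03  -0.026] deg 2.7
```

Emit:
jog_arm([
  [1,-0.1,0.1,1.5,-0.005,0.006,-0.005],
  [1,-0.2,0.1,3,-0.01,0.012,-0.01],
  [1,-0.3,0.2,4.5,-0.015,0.018,-0.015],
  [1,-0.4,0.2,6,-0.02,0.025,-0.02],
  [1,-0.45,0.25,7.5,-0.024,0.03,-0.026],
  [1,-0.45,0.3,9,-0.024,0.03,-0.026],
  [1,-0.45,0.3,9,-0.024,0.03,-0.026],
])

```text
time_s: 4.07
ee_pos: [0.6655, 0.0464, 0.039]
orientation: [0.0, 0.931, 0.0, 0.364]
ft_force: [-0.5, 0.2, -0.5]
grip_width: 0.0928
gripper_force: 0.0
```

```bash
python3 - <<'E'
from h import *
show()
R=frame(0,.74,-1);P=np.array([.677,.0465,.020])
to(P+.011*R[:,2],R)
E
```

```text
time_s:4.0667 joint_pos:[-0.0116 -0.0176  2.2059  0.0376  0.2085 -1.6156] ee_pos:[0.6655 0.0464 0.039 ] ft_force:[-0.4529  0.1516 -0.5132] grip_width:0.0928
[[-0.735  0.     0.678]
 [ 0.     1.    -0.   ]
 [-0.678  0.    -0.735]]
to [0.45 0.01 3.28] [-0.     0.005 -0.   ] deg 0.3
```

Emit:
jog_arm([
  [1,0.1,0,0.8,0,0,0],
  [1,0.2,0,1.6,0,0,0],
  [1,0.3,0,2.3,0,0,0],
  [1,0.4,0,2.8,0,0,0],
  [1,0.45,0,3.2,0,0,0],
  [1,0.45,0,3.2,0,0,0],
])

```text
time_s: 4.57
ee_pos: [0.6832, 0.0466, 0.0126]
orientation: [-0.0, 0.931, -0.0, 0.364]
ft_force: [0.2, 0.1, -0.7]
grip_width: 0.0931
gripper_force: 0.0
```

Emit:
jog_arm([
  [-1,0,0,0,0,0,0],
  [-1,0,0,0,0,0,0],
  [-1,0,0,0,0,0,0],
  [-1,0,0,0,0,0,0],
  [-1,0,0,0,0,0,0],
  [-1,0,0,0,0,0,0],
  [-1,0,0,0,0,0,0],
  [-1,0,0,0,0,0,0],
], force=25)

```text
time_s: 5.23
ee_pos: [0.6833, 0.0465, 0.0129]
orientation: [-0.0, 0.931, -0.0, 0.364]
ft_force: [-0.1, 0.5, -1.0]
grip_width: 0.0441
gripper_force: 0.0
```

```bash
python3 - <<'E'
from h import *
show();print(manip.read_state()['gripper_force'])
s=manip.read_state()
R=frame(0,.74,-1);to(s['ee_pos']+[0,0,.04],R);to(s['ee_pos']+[-.13,0,.15],R)
p=read_camera('side');save(p,'s3')
E
```

```text
time_s:5.2333 joint_pos:[-0.0109  0.094   2.1557  0.0507  0.1463 -1.6293] ee_pos:[0.6833 0.0465 0.0129] ft_force:[-0.0664  0.4888 -1.0248] grip_width:0.0441
[[-0.735 -0.     0.679]
 [-0.     1.    -0.   ]
 [-0.679 -0.    -0.735]]
0.0
to [-2.71 -0.   -2.94] [-0.     0.006  0.   ] deg 0.3
to [ -0.63  -0.   -19.84] [-0.     0.006  0.   ] deg 0.3
```

Fingers are still closing; keep going.

Emit:
jog_arm([
  [-1,0,0,0,0,0,0],
  [-1,0,0,0,0,0,0],
  [-1,0,0,0,0,0,0],
  [-1,0,0,0,0,0,0],
  [-1,0,0,0,0,0,0],
])

```text
time_s: 5.7
ee_pos: [0.6833, 0.0465, 0.0128]
orientation: [-0.0, 0.931, -0.0, 0.364]
ft_force: [0.5, -0.3, 1.2]
grip_width: 0.0323
gripper_force: 23.8
```

Emit:
jog_arm([
  [-1,-0.7,0,-0.7,0,0,0],
  [-1,-1.4,0,-1.5,0,0,0],
  [-1,-2,0,-2.2,0,0,0],
  [-1,-2.7,0,-2.9,0,0,0],
  [-1,-2.7,0,-4.5,0,0,0],
  [-1,-2.5,0,-6.5,0,0,0],
  [-1,-2,0,-8.5,0,0,0],
  [-1,-1.5,0,-10.5,0,0,0],
  [-1,-1.5,0,-12,0,0,0],
  [-1,-1.5,0,-12,0,0,0],
])

```text
time_s: 6.53
ee_pos: [0.6127, 0.0466, 0.114]
orientation: [-0.0, 0.931, -0.0, 0.366]
ft_force: [0.9, 0.7, -2.2]
grip_width: 0.0321
gripper_force: 23.8
```

```bash
python3 - <<'E'
from h import *
show();print(manip.read_state()['gripper_force'])
p=read_camera('side');save(p,'s4')
from kin import *
# place IK
C=np.array([.495,-.354,0]);y=np.array([.243,.970,0]);well=C-.06*y
def ik(T,R,q0):
    f=lambda q:np.concatenate([fk(q,P)-T,((fk(q,P,True)[4]*Ro.from_euler('z',-q[5]+0)).as_matrix()@np.diag([1,1,1])-Q).ravel()*.3])
    return None
for h in (-.6,-.3,0,.2,.4):
  tilt=np.pi/2-.74
  z=np.array([np.sin(tilt)*np.cos(h),np.sin(tilt)*np.sin(h),-np.cos(tilt)])
  for zz in (.10,.20):
    T=well+[0,0,zz]
    b=None
    for q0 in ([-.6,0,1.8,0,.6],[-.6,0,1.8,1,.6],[-.6,0,1.8,-1,.6]):
      s=least_squares(lambda q:np.concatenate([fk([*q,0],P)-T,(fk([*q,0],P,True)[4].apply([0,0,1])-z)*.3]),q0,bounds=([-2.96,-.89,.02,-1.34,0],[2.96,2.26,2.5,4.48,2.73]))
      if b is None or s.cost<b.cost:b=s
    E=fk([*b.x,0],P,True)[4]
    x=np.array([np.cos(tilt)*np.cos(h),np.cos(tilt)*np.sin(h),np.sin(tilt)]);xl=E.inv().apply(x)
    print(h,zz,'well',well.round(3),b.x.round(2),'cost',b.cost.round(6),'x-angle in j6 frame',np.arctan2(xl[1],xl[0]).round(2))
q=[-.0109,.094,2.1557,.0507,.1463,0];E=fk(q,P,True)[4];xl=E.inv().apply([-.735,0,-.679]);print('calib: now j6=-1.629, angle',np.arctan2(xl[1],xl[0]))
E
```

```text
time_s:6.5333 joint_pos:[-0.0129 -0.3606  2.3329  0.0216  0.4206 -1.6005] ee_pos:[0.6127 0.0466 0.114 ] ft_force:[ 0.9315  0.7039 -2.2494] grip_width:0.0321
[[-0.732 -0.     0.681]
 [-0.001  1.     0.   ]
 [-0.681 -0.    -0.732]]
23.84226679801941
-0.6 0.1 well [ 0.48  -0.412  0.   ] [-0.94 -0.28  2.35  0.75  0.37] cost 0.0 x-angle in j6 frame 2.19
-0.6 0.2 well [ 0.48  -0.412  0.   ] [-0.94 -0.48  2.29  0.46  0.58] cost 0.0 x-angle in j6 frame 2.51
-0.3 0.1 well [ 0.48  -0.412  0.   ] [-1.12 -0.16  2.25  1.01  0.69] cost 0.0 x-angle in j6 frame 1.62
-0.3 0.2 well [ 0.48  -0.412  0.   ] [-1.12 -0.35  2.19  0.81  0.84] cost 0.0 x-angle in j6 frame 1.9
0 0.1 well [ 0.48  -0.412  0.   ] [-1.23  0.03  2.07  0.99  0.98] cost 0.0 x-angle in j6 frame 1.36
0 0.2 well [ 0.48  -0.412  0.   ] [-1.23 -0.14  2.02  0.89  1.11] cost 0.0 x-angle in j6 frame 1.56
0.2 0.1 well [ 0.48  -0.412  0.   ] [-1.25  0.16  1.93  0.93  1.15] cost 0.0 x-angle in j6 frame 1.24
0.2 0.2 well [ 0.48  -0.412  0.   ] [-1.25  0.01  1.88  0.87  1.27] cost 0.0 x-angle in j6 frame 1.41
0.4 0.1 well [ 0.48  -0.412  0.   ] [-1.25  0.29  1.77  0.87  1.3 ] cost 0.0 x-angle in j6 frame 1.14
0.4 0.2 well [ 0.48  -0.412  0.   ] [-1.25  0.15  1.73  0.84  1.42] cost 0.0 x-angle in j6 frame 1.28
calib: now j6=-1.629, angle -0.05816592990083642
```

View pics/s4.png

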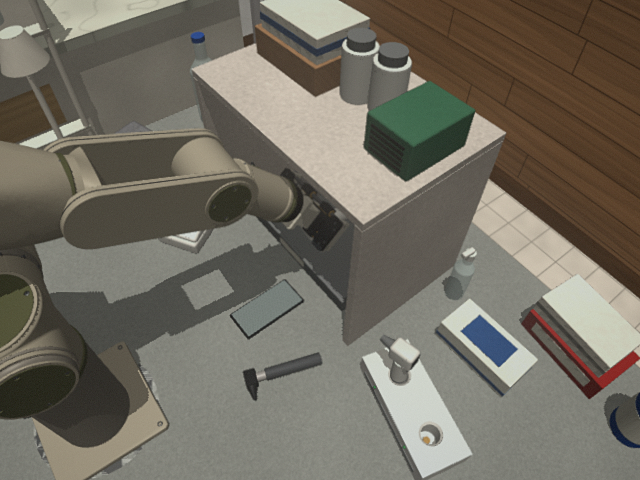

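Thermometer gripped (width 32 mm); gripper at (320,225) still inside the opening. Plan the exit and swing with the fitted kinematics.

```bash
cat >> kin.py <<'E'
lo=np.array([-2.96,-.89,.02,-1.34,0,-2.66]);hi=np.array([2.96,2.26,2.5,4.48,2.73,2.66])
def pose(q):
    s=fk(q,P,True);return s[3],(s[4]*Ro.from_euler('z',q[5]+np.pi/2)).as_matrix()
def ik(T,R,q0):
    def f(q):
        t,M=pose(q);return np.concatenate([t-T,((M-R)*.2).ravel()])
    s=least_squares(f,np.clip(q0,lo+1e-3,hi-1e-3),bounds=(lo,hi));return s.x,np.abs(s.fun).max()
E
python3 - <<'E'
from h import *; from kin import *
s=manip.read_state();q=s['joint_pos'];R0=Ro.from_quat(s['orientation']).as_matrix()
# calibrate sign
t,M=pose(q);print('fk check',t-s['ee_pos'],np.abs(M-R0).max(),np.abs(M+R0).max())
foot=np.array([-.735*.082,0,.679*.082-.0098])
well=np.array([.480,-.412,.0])
Rp=frame(.2,np.pi/2-.74,1)
print('foot dir',(Rp@[-.735,0,.679]).round(3))
wp=[('w1',[.507,.046,.15],frame(0,.4,-1)),('w2',[.39,.046,.22],frame(0,.0,-1))]
V=frame(0,0,-1)
def mid(a,b,f): return (Ro.from_matrix(a)*Ro.from_rotvec(f*(Ro.from_matrix(a).inv()*Ro.from_matrix(b)).as_rotvec())).as_matrix()
for f,x in ((.35,[.36,-.12,.28]),(.7,[.36,-.3,.30]),(1,list(well+[0,0,.083+.12]+.0098*0))): wp.append((f'm{f}',x,mid(V,Rp,f)))
F=well+[0,0,.008];home=F-Rp@foot;print('home',home)
wp[-1]=('pre',home+[0,0,.10],Rp);wp.append(('home',home,Rp))
for n,T,R in wp:
    q,e=ik(T,R,q);T=np.array(T);print(n,q.round(2),e.round(4),'foot',(T+R@foot).round(3),'z',R[:,2].round(2),'wrist',fk(q,P,True)[2].round(2))
to(*wp[0][1:]);
E
```

```text
fk check [-9.18548358e-05 -1.71431304e-04 -2.11617829e-05] 3.3306690738754696e-16 1.9999997715186204
foot dir [ 6.000e-03  1.000e-03 -1.001e+00]
home [ 0.48662512 -0.41065702  0.08344248]
w1 [-0.01 -0.51  2.23  0.01  1.02 -1.59] 0.0 foot [0.58  0.046 0.131] z [ 0.39  0.   -0.92] wrist [0.36 0.05 0.5 ]
w2 [-0.01 -0.46  2.02 -0.    1.59 -1.58] 0.0 foot [0.45  0.046 0.174] z [ 0.  0. -1.] wrist [0.39 0.05 0.6 ]
m0.35 [-0.83 -0.45  1.95  0.37  1.81 -1.38] 0.0 foot [ 0.402 -0.15   0.225] z [ 0.15  0.36 -0.92] wrist [ 0.31 -0.26  0.63]
m0.7 [-1.32 -0.18  1.81  0.66  1.8  -0.85] 0.0 foot [ 0.369 -0.328  0.23 ] z [ 0.51  0.41 -0.76] wrist [ 0.17 -0.45  0.59]
pre [-1.24  0.03  1.89  0.88  1.24 -0.18] 0.0 foot [ 0.48  -0.412  0.108] z [ 0.72  0.15 -0.67] wrist [ 0.21 -0.47  0.44]
home [-1.24  0.19  1.93  0.95  1.12 -0.35] 0.0 foot [ 0.48  -0.412  0.008] z [ 0.72  0.15 -0.67] wrist [ 0.21 -0.47  0.34]
to [ 5.31 -0.06 -9.92] [-0.     0.349  0.   ] deg 20.0
```

Emit:
jog_arm([
  [-1,0.9,0,-1.7,0,0.06,0],
  [-1,1.8,0,-3.3,0,0.12,0],
  [-1,2.7,0,-5,0,0.18,0],
  [-1,3.6,0,-6.7,0,0.24,0],
  [-1,4.5,0,-8.3,0,0.3,0],
  [-1,5.3,0,-9.9,0,0.35,0],
  [-1,5.3,0,-9.9,0,0.35,0],
])

```text
time_s: 7.17
ee_pos: [0.5076, 0.0465, 0.1503]
orientation: [-0.0, 0.98, -0.0, 0.197]
ft_force: [1.0, 0.9, -3.2]
grip_width: 0.0323
gripper_force: 24.1
```

```bash
python3 - <<'E'
from h import *
show();to([.38,.04,.23],frame(0,0,-1))
E
```

```text
time_s:7.1667 joint_pos:[-0.0128 -0.4994  2.2202  0.0055  1.0244 -1.5858] ee_pos:[0.5076 0.0465 0.1503] ft_force:[ 0.9663  0.8931 -3.1986] grip_width:0.0323
[[-0.922 -0.     0.386]
 [-0.     1.    -0.   ]
 [-0.386 -0.    -0.922]]
to [  8.7   -0.65 -12.27] [-0.     0.396  0.   ] deg 22.7
```

Emit:
jog_arm([
  [-1,1.2,0,-1.8,0,0.06,0],
  [-1,2.4,-0.1,-3.5,0,0.12,0],
  [-1,3.6,-0.2,-5.2,0,0.18,0],
  [-1,4.9,-0.3,-7,0,0.24,0],
  [-1,6.2,-0.4,-8.8,0,0.3,0],
  [-1,7.5,-0.5,-10.5,0,0.35,0],
  [-1,8.7,-0.6,-12.3,0,0.396,0],
  [-1,8.7,-0.6,-12.3,0,0.396,0],
])

```text
time_s: 7.83
ee_pos: [0.3801, 0.0403, 0.2293]
orientation: [-0.0, 1.0, -0.0, 0.001]
ft_force: [0.4, -0.0, -2.0]
grip_width: 0.0318
gripper_force: 24.3
```

```bash
python3 - <<'E'
from h import *
show();Rp=frame(.2,np.pi/2-.74,1);V=frame(0,0,-1)
a=(Ro.from_matrix(V).inv()*Ro.from_matrix(Rp)).as_rotvec();print(a)
to([.36,-.12,.28],(Ro.from_matrix(V)*Ro.from_rotvec(.35*a)).as_matrix())
p=read_camera('side');save(p,'s5')
E
```

```text
time_s:7.8333 joint_pos:[-2.8300e-02 -5.0160e-01  2.0244e+00 -4.0000e-04  1.6174e+00 -1.5992e+00] ee_pos:[0.3801 0.0403 0.2293] ft_force:[ 0.352  -0.025  -1.9908] grip_width:0.0318
[[-1.    -0.     0.001]
 [-0.     1.    -0.   ]
 [-0.001 -0.    -1.   ]]
[-1.19299882  0.11969915  2.70481861]
to [  2.   -16.03  -5.07] [-0.417  0.043  0.947] deg 59.3
```

View pics/s5.png

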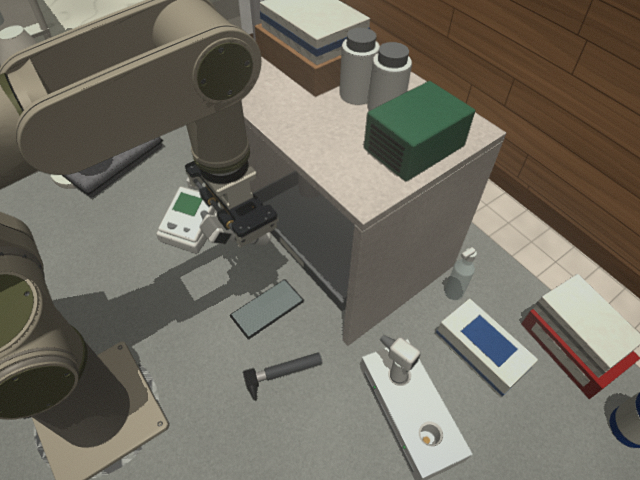

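Thermometer is out of the shelf, head held at (215,235). Now swing.

Emit:
jog_arm([
  [-1,0.2,-1.6,-0.5,-0.042,0.004,0.095],
  [-1,0.4,-3.2,-1,-0.084,0.008,0.19],
  [-1,0.6,-4.8,-1.5,-0.126,0.012,0.285],
  [-1,0.8,-6.4,-2,-0.168,0.016,0.38],
  [-1,1,-8,-2.5,-0.21,0.02,0.475],
  [-1,1.2,-9.6,-3,-0.252,0.025,0.57],
  [-1,1.4,-11.2,-3.5,-0.294,0.03,0.665],
  [-1,1.6,-12.8,-4,-0.336,0.034,0.76],
  [-1,1.8,-14.4,-4.5,-0.378,0.038,0.855],
  [-1,2,-16,-5,-0.417,0.043,0.947],
])

```text
time_s: 8.72
ee_pos: [0.3599, -0.1214, 0.2765]
orientation: [0.455, 0.867, 0.2, -0.019]
ft_force: [0.7, -0.2, -3.5]
grip_width: 0.0317
gripper_force: 24.6
```

```bash
python3 - <<'E'
from h import *
show();Rp=frame(.2,np.pi/2-.74,1);V=frame(0,0,-1)
a=(Ro.from_matrix(V).inv()*Ro.from_matrix(Rp)).as_rotvec()
to([.36,-.30,.30],(Ro.from_matrix(V)*Ro.from_rotvec(.7*a)).as_matrix())
E
```

```text
time_s:8.7167 joint_pos:[-0.8338 -0.4488  1.9574  0.3724  1.7997 -1.3827] ee_pos:[ 0.3599 -0.1214  0.2765] ft_force:[ 0.6981 -0.2474 -3.5074] grip_width:0.0317
[[-0.584  0.798  0.148]
 [ 0.782  0.505  0.364]
 [ 0.216  0.329 -0.92 ]]
to [-13.47  -8.25  -8.67] [-0.415  0.044  0.941] deg 59.0
```

Emit:
jog_arm([
  [-1,-1.3,-0.8,-0.9,-0.042,0.004,0.095],
  [-1,-2.7,-1.6,-1.8,-0.084,0.008,0.19],
  [-1,-4,-2.5,-2.6,-0.126,0.012,0.285],
  [-1,-5.4,-3.3,-3.5,-0.168,0.016,0.38],
  [-1,-6.7,-4.1,-4.4,-0.21,0.02,0.475],
  [-1,-8.1,-5,-5.2,-0.252,0.025,0.57],
  [-1,-9.4,-5.8,-6.1,-0.294,0.03,0.665],
  [-1,-10.8,-6.6,-7,-0.336,0.034,0.76],
  [-1,-12.1,-7.4,-7.8,-0.378,0.038,0.855],
  [-1,-13.4,-8.2,-8.6,-0.415,0.043,0.941],
])

```text
time_s: 9.55
ee_pos: [0.3608, -0.2995, 0.2991]
orientation: [0.787, 0.509, 0.346, -0.035]
ft_force: [-0.5, 1.2, -3.4]
grip_width: 0.0316
gripper_force: 24.6
```

```bash
python3 - <<'E'
from h import *
show();Rp=frame(.2,np.pi/2-.74,1)
to([.4866,-.4107,.0834+.10],Rp)
E
```

```text
time_s:9.55 joint_pos:[-1.3208 -0.1847  1.8172  0.6552  1.7938 -0.8428] ee_pos:[ 0.3608 -0.2995  0.2991] ft_force:[-0.4707  1.1755 -3.3783] grip_width:0.0316
[[ 0.242  0.826  0.509]
 [ 0.778 -0.479  0.407]
 [ 0.58   0.297 -0.758]]
to [-12.32  12.27  10.65] [-0.357  0.038  0.809] deg 50.7
```

Emit:
jog_arm([
  [-1,-1,1,0.9,-0.042,0.004,0.095],
  [-1,-2.3,2.3,2,-0.084,0.008,0.19],
  [-1,-3.7,3.7,3.2,-0.126,0.012,0.285],
  [-1,-5.1,5.1,4.4,-0.168,0.016,0.38],
  [-1,-6.5,6.5,5.6,-0.21,0.021,0.475],
  [-1,-8,8,6.9,-0.252,0.026,0.57],
  [-1,-9.5,9.5,8.2,-0.294,0.031,0.665],
  [-1,-11,11,9.5,-0.33,0.035,0.74],
  [-1,-12.3,12.2,10.6,-0.357,0.038,0.809],
  [-1,-12.3,12.2,10.6,-0.357,0.038,0.809],
])

```text
time_s: 10.38
ee_pos: [0.4868, -0.4073, 0.1804]
orientation: [0.911, 0.091, 0.4, -0.042]
ft_force: [-0.1, 1.0, -2.9]
grip_width: 0.032
gripper_force: 24.6
```

```bash
python3 - <<'E'
from h import *
show();Rp=frame(.2,np.pi/2-.74,1)
to([.4866,-.4107,.0834+.10],Rp)
for c in('side','top'):
    p=read_camera(c);save(p,c+'6');np.savez(c+'6.npz',**p)
a=cv2.imread('pics/side6.png')[280:480,300:500];b=cv2.imread('pics/top6.png')[180:330,400:600]
b=cv2.resize(b,(533,400),interpolation=cv2.INTER_CUBIC)[:,:400];a=cv2.resize(a,(400,400),interpolation=cv2.INTER_CUBIC)
cv2.imwrite('pics/c6.png',np.hstack([a,b]))
E
```

```text
time_s:10.3833 joint_pos:[-1.238   0.032   1.8963  0.8827  1.2405 -0.1831] ee_pos:[ 0.4868 -0.4073  0.1804] ft_force:[-0.0958  0.9592 -2.9439] grip_width:0.032
[[ 0.663  0.2    0.721]
 [ 0.133 -0.98   0.15 ]
 [ 0.737 -0.004 -0.676]]
to [ 0.16  0.33 -0.27] [-0.004  0.003 -0.002] deg 0.3
```

View pics/c6.png

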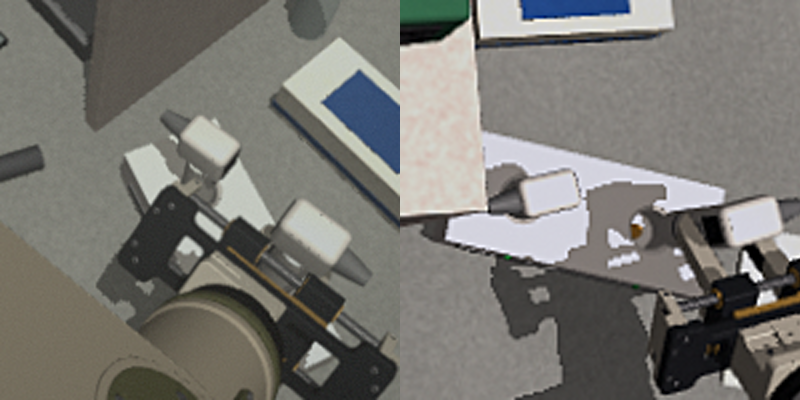

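```bash
python3 - <<'E'
from h import *
# well rim from first images: ray-plane z=.054
for c in('side','top'):
    p=dict(np.load(c+'.npz'));w=world(p);K=p['mtx']
    m=((abs(w[...,2]-.0535)<.006)&(w[...,1]<-.2)&(w[...,0]>.4)&(w[...,0]<.58)&(w[...,1]>-.5)).astype(np.uint8)
    n,l,st,_=cv2.connectedComponentsWithStats(m);i=1+np.argmax(st[1:,4]);m=(l==i).astype(np.uint8)
    cs,hh=cv2.findContours(m,cv2.RETR_CCOMP,cv2.CHAIN_APPROX_NONE)
    for k,q in enumerate(cs):
        if hh[0][k][3]>=0 and len(q)>10:
            px=q[:,0].astype(np.float32)
            dist=np.array([p['k1'],0,0,0,0]);u=cv2.undistortPoints(px.reshape(-1,1,2),K,dist)[:,0]
            R=p['R'];o=-R.T@p['t'];d=np.c_[u,np.ones(len(u))]@R
            X=o+d*((.054-o[2])/d[:,2])[:,None]
            cc,r=cv2.minEnclosingCircle(X[:,:2].astype(np.float32));print(c,'hole',np.round(cc,4),round(r,4),px.mean(0),cv2.fitEllipse(X[:,:2].astype(np.float32)))
for c in('side6','top6'):
    p=dict(np.load(c+'.npz'));w=world(p)
    for n,z,x,y in(('second',.158,.509,-.296),('held',.158+.10-.003,.48,-.41)):
        m=((abs(w[...,2]-z)<.007)&(abs(w[...,0]-x)<.05)&(abs(w[...,1]-y)<.06)&(p['frame'].min(-1)>110)).astype(np.uint8)
        nn,l,st,_=cv2.connectedComponentsWithStats(m);i=1+np.argmax(st[1:,4]);q=w[l==i]
        print(c,n,len(q),cv2.minAreaRect(q[:,:2].astype(np.float32)),'mean',q.mean(0).round(4))
E
```

```text
side hole [ 0.4793 -0.4136] 0.0193 [429.84744 434.30508] ((0.47939324378967285, -0.41399550437927246), (0.03564973548054695, 0.03698008507490158), 177.08407592773438)
top hole [ 0.4798 -0.409 ] 0.0214 [493.68085 265.61703] ((0.4795680642127991, -0.4083670675754547), (0.03733736649155617, 0.03876161202788353), 115.30415344238281)
side6 second 428 ((0.5093753933906555, -0.2907473146915436), (0.031230062246322632, 0.0463581420481205), 12.204002380371094) mean [ 0.5079 -0.292   0.1562]
side6 held 662 ((0.48005861043930054, -0.4139729142189026), (0.030848974362015724, 0.047175221145153046), 12.225096702575684) mean [ 0.4791 -0.4147  0.2547]
top6 second 303 ((0.5086771249771118, -0.28751668334007263), (0.032132361084222794, 0.046847160905599594), 11.639392852783203) mean [ 0.5085 -0.2865  0.1569]
top6 held 322 ((0.4784905016422272, -0.41097182035446167), (0.03019912727177143, 0.05020901933312416), 13.60025691986084) mean [ 0.4785 -0.4082  0.2567]
```

Held upright (head at crop (320,235) left / (750,222) right), axis about 3 mm towards the other well. Correct and lower.

Emit:
jog_arm([
  [-1,0,0.3,0,0,0,0],
  [-1,-0.8,0.3,0.7,0,0,0],
  [-1,-1.6,0.3,1.4,0,0,0],
  [-1,-2.4,0.3,2.2,0,0,0],
  [-1,-3.2,0.3,2.9,0,0,0],
  [-1,-3.8,0.3,3.45,0,0,0],
  [-1,-4.4,0.3,4,0,0,0],
  [-1,-4.8,0.3,4.35,0,0,0],
  [-1,-4.8,0.3,4.35,0,0,0],
])

```text
time_s: 11.23
ee_pos: [0.4867, -0.4093, 0.1194]
orientation: [0.91, 0.095, 0.401, -0.042]
ft_force: [1.0, 0.4, -2.5]
grip_width: 0.0319
gripper_force: 24.6
```

```bash
python3 - <<'E'
from h import *
show();s=manip.read_state();Rp=frame(.2,np.pi/2-.74,1)
to(s['ee_pos']-[0,0,.02],Rp)
to([.4862,-.4107,.0834],Rp)
E
```

```text
time_s:11.2333 joint_pos:[-1.241   0.1329  1.9174  0.9205  1.1706 -0.2954] ee_pos:[ 0.4867 -0.4093  0.1194] ft_force:[ 0.9917  0.3516 -2.5168] grip_width:0.0319
[[ 0.66   0.208  0.722]
 [ 0.139 -0.978  0.154]
 [ 0.738 -0.001 -0.674]]
to [-1.48  0.    1.35] [-0.007  0.     0.006] deg 0.5
to [-2.71  0.13  2.37] [-0.007  0.     0.006] deg 0.5
```

Emit:
jog_arm([
  [-1,-0.4,0,0.35,0,0,0],
  [-1,-0.8,0.05,0.7,0,0,0],
  [-1,-1.2,0.1,1.1,0,0,0],
  [-1,-1.6,0.1,1.45,0,0,0],
  [-1,-1.9,0.1,1.7,0,0,0],
  [-1,-2.2,0.1,1.95,0,0,0],
  [-1,-2.2,0.1,1.95,0,0,0],
])

```text
time_s: 11.82
ee_pos: [0.4866, -0.4108, 0.0908]
orientation: [0.91, 0.096, 0.401, -0.042]
ft_force: [-0.3, -0.2, -3.6]
grip_width: 0.0316
gripper_force: 24.6
```

Emit:
jog_arm([
  [-1,-0.1,0,0.1,0,0,0],
  [-1,-0.2,0,0.18,0,0,0],
  [-1,-0.3,0,0.27,0,0,0],
  [-1,-0.37,0,0.33,0,0,0],
  [-1,-0.44,0,0.4,0,0,0],
  [-1,-0.44,0,0.4,0,0,0],
])

```text
time_s: 12.32
ee_pos: [0.4868, -0.4112, 0.0858]
orientation: [0.91, 0.096, 0.402, -0.041]
ft_force: [0.6, -0.1, -3.1]
grip_width: 0.0313
gripper_force: 24.6
```

Emit:
jog_arm([
  [-1,-0.04,0,0.03,0,0,0],
  [-1,-0.07,0,0.07,0,0,0],
  [-1,-0.11,0,0.1,0,0,0],
  [-1,-0.11,0,0.1,0,0,0],
])

```text
time_s: 12.65
ee_pos: [0.4868, -0.4113, 0.0844]
orientation: [0.91, 0.096, 0.402, -0.041]
ft_force: [-0.1, 0.2, -2.5]
grip_width: 0.0318
gripper_force: 24.6
```

Emit:
jog_arm([
  [-1,-0.04,0,0.03,0,0,0],
  [-1,-0.07,0,0.07,0,0,0],
  [-1,-0.11,0,0.1,0,0,0],
  [-1,-0.15,0,0.13,0,0,0],
  [-1,-0.15,0,0.13,0,0,0],
])

```text
time_s: 13.07
ee_pos: [0.4868, -0.4113, 0.0823]
orientation: [0.91, 0.096, 0.402, -0.041]
ft_force: [0.1, -0.4, -2.9]
grip_width: 0.0316
gripper_force: 24.6
```

Emit:
jog_arm([
  [-1,-0.04,0,0.03,0,0,0],
  [-1,-0.07,0,0.07,0,0,0],
  [-1,-0.11,0,0.1,0,0,0],
  [-1,-0.15,0,0.13,0,0,0],
  [-1,-0.15,0,0.13,0,0,0],
])

```text
time_s: 13.48
ee_pos: [0.4874, -0.4116, 0.0818]
orientation: [0.909, 0.096, 0.402, -0.041]
ft_force: [-0.3, 2.5, 5.6]
grip_width: 0.0317
gripper_force: 24.8
```

Foot has bottomed (about 8 N change in wrist force). Release and back out.

Emit:
jog_arm([
  [0.4,0,0,0,0,0,0],
  [0.4,0,0,0,0,0,0],
  [0.4,0,0,0,0,0,0],
  [0.4,0,0,0,0,0,0],
  [0.4,0,0,0,0,0,0],
  [0.4,0,0,0,0,0,0],
  [0.4,0,0,0,0,0,0],
  [0.4,0,0,0,0,0,0],
])

```text
time_s: 14.15
ee_pos: [0.4867, -0.4113, 0.0804]
orientation: [0.91, 0.096, 0.402, -0.041]
ft_force: [-0.2, 0.5, -0.6]
grip_width: 0.0651
gripper_force: 0.0
```

Emit:
jog_arm([
  [0.4,-0.2,0,-0.8,0,0,0],
  [0.4,-0.5,0,-1.8,0,0,0],
  [0.4,-0.7,0,-3,0,0,0],
  [0.4,-0.7,0,-5,0,0,0],
  [0.4,-0.7,0,-7,0,0,0],
  [0.4,-0.7,0,-9,0,0,0],
  [0.4,-0.7,0,-11,0,0,0],
  [0.4,-0.7,0,-13,0,0,0],
  [0.4,-0.7,0,-13,0,0,0],
])

```text
time_s: 14.9
ee_pos: [0.3858, -0.435, 0.1666]
orientation: [0.91, 0.096, 0.402, -0.038]
ft_force: [0.3, -0.6, 0.6]
grip_width: 0.0651
gripper_force: 0.0
```

```bash
python3 - <<'E'
from h import *
show()
P={c:read_camera(c) for c in('side','top')}
a=P['side']['frame'][280:480,300:500];b=P['top']['frame'][180:330,400:600]
b=cv2.resize(b,(533,400))[:,:400];a=cv2.resize(a,(400,400))
cv2.imwrite('pics/c7.png',np.hstack([a,b])[:,:,::-1])
for c in P:
    p=P[c];w=world(p)
    for n,x,y in(('second',.509,-.296),('held',.48,-.411)):
        m=((abs(w[...,2]-.158)<.012)&(abs(w[...,0]-x)<.05)&(abs(w[...,1]-y)<.06)&(p['frame'].min(-1)>110)).astype(np.uint8)
        nn,l,st,_=cv2.connectedComponentsWithStats(m);i=1+np.argmax(st[1:,4]);q=w[l==i]
        print(c,n,len(q),np.median(q,0).round(4))
E
```

```text
time_s:14.9 joint_pos:[-1.4468  0.0307  1.927   0.8508  1.3668 -0.3489] ee_pos:[ 0.3858 -0.435   0.1666] ft_force:[ 0.2518 -0.5617  0.6156] grip_width:0.0651
[[ 0.659  0.205  0.724]
 [ 0.143 -0.979  0.147]
 [ 0.738  0.007 -0.674]]
side second 442 [ 0.5071 -0.2924  0.1562]
side held 543 [ 0.4872 -0.4225  0.1561]
top second 308 [ 0.5082 -0.2866  0.1569]
top held 274 [ 0.4877 -0.4165  0.1565]
```

View pics/c7.png

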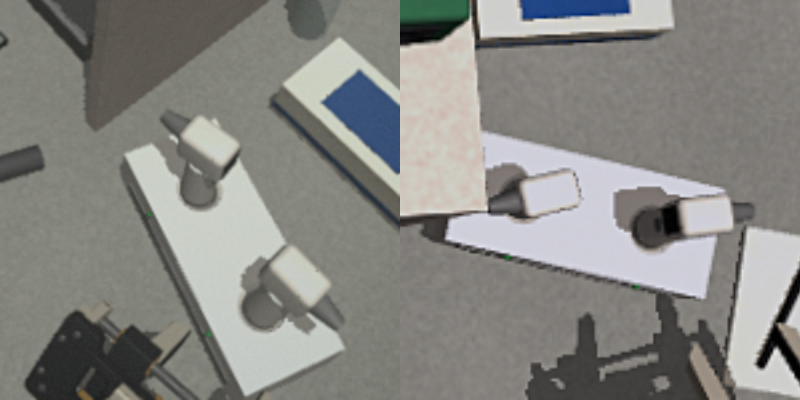

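Both heads are at the same height (156 mm), so it is fully home, and the gripper is clear.

```bash
python3 -c "
from bench import order;print(order.hand_in())"
```

```text
the job is handed in; nothing more can be done
None
```

The thermometer is out of the box and stands in the free well. Its head is level with the other thermometer's (156 mm), so I take it to be fully home; I could not read the contact itself. The gripper is clear and the job is handed in; no verdict came back.

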